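# Make up the blood collection tray

## Task

Make up the divided green tray for the next donor: put the full rack of four tubes and the capped specimen jar into its two small compartments, one in each, and the full roll of tape and the closed dressing carton beside each other in its large compartment, everything resting on the tray floor the same way up as it stands now. Leave the look-alikes (the open jar, the bare tape core, the rack with only one tube, the opened empty carton) and the stapler standing where they are, and put nothing in the undivided green tray.

Things in the scene. Friction and masses are not known exactly. Their poses are not given: they have to be found in the camera images.
- tray: Mint-green divided tray, fixed to the counter, 210 (x) x 190 (y) mm, rim top 27 mm, floor 4 mm, walls 4 mm, dividers 20 mm high. Origin: centre of underside, z up. Inside, mm: large compartment x -101..11, y -91..91; two small ones x 15..101, y 2..91 and y -91..-2. Left or right of the loose things, any yaw; an undivided fixed twin stands on the other side
- jar: Specimen jar with its white ribbed screw cap on: round, 45 mm diameter, 53 mm high (cap is the top 13 mm), about 60 g, upright. Goes in a small compartment. Origin at the centre of its underside, z up
- open_jar: Look-alike, leave: the same jar without a cap, open at the top and hollow, 44 mm diameter, 48 mm high. Origin at the centre of its underside
- tape: Full roll of white tape lying flat (axis upright): outer diameter 56, hole 32, height 40 mm, about 60 g. Goes in the large compartment. Origin on its axis at its underside, z up
- core: Look-alike, leave: bare grey plastic core of a spent tape roll, axis upright, outer diameter 38, hole 32, height 40 mm. Origin on its axis at its underside
- tube_rack: Full tube rack, one rigid piece: black block 44 x 44 x 38 mm high with four capped tubes (purple caps 15 mm wide, at +-9.5 mm in its x and y) up to 69 mm above its underside, about 120 g. Goes in a small compartment. Origin: centre of its underside, z up, x and y square to the block
- short_rack: Look-alike, leave: the same black block 44 x 44 x 38 mm with one tube only (69 mm high) and three empty holes. Origin at the centre of its underside
- carton: Closed dressing carton: white box with a green band, 66 (its x) x 42 (its y) x 38 mm high, about 50 g, closed plain top. Goes in the large compartment. Origin at the centre of its underside, z up
- open_carton: Look-alike, leave: an opened, empty carton of the same size and colours without a top, 66 x 42 x 38 mm. Origin at the centre of its underside
- stapler: Small black stapler lying among the things, leave: 75 (its x) x 30 x 32 mm high. Origin at the centre of its underside
Not all that is in view belongs to the job. What is shaped like the stapler but red or yellow is not meant.

How it is judged:
By the outcome, as a careful person would: the job done as asked, in the order asked, and still so for the second after the job is handed in, with the robot touching nothing.
It also fails if it takes over 112 s, if anything falls off the work surface, if the arm or the gripper's body presses on something with over 40 N, if the wrist force passes 120 N, or if a joint passes its speed limit or range.

## Robot

A 6-joint arm with a two-finger parallel gripper is mounted at the origin on the work surface. World frame = base frame: x ahead of the robot, y to its left, z up, the work surface at z = 0. Lengths are in mm, angles in rad, forces in N, time in s.
With the tool pointing down it reaches from about 350 to 875 mm from the base axis. Payload 4.2 kg.
Tool frame: the origin (TCP) lies between the finger pads; the fingertips stand 25 mm ahead of it and the grasp point (between the pads) lies 6 mm ahead of it; z points along the fingers, y is the line along which they close (so a half turn about z gives the same grasp; the last joint's range is limited). The gripper opens to 85 mm and grips with 20 to 120 N. Pads are 22 mm wide; open, the fingers measure 114 mm over their backs; the gripper's body (76 mm by 85 mm) begins 54 mm behind the grasp point. The pads swing forward as they close: fully open they stand 13 mm farther back than shut.
Start: joints at [-0.999, 0.385, 0.008, 0, -1.194, -0.259], TCP at [192.343, -594.646, 256.312] pointing down, gripper open.
Joint ranges: [-3.14, 3.14], [-1.21, 2.06], [-1.07, 1.41], [-3.16, 2.05], [-2.99, -0.16], [-3.1, 3.1]. Speed limits (rad/s): [2.79, 2.79, 3.14, 3.14, 3.14, 3.14].

## Interface

Orientations are given as a unit quaternion [x, y, z, w].
In Python, from bench import arm gives the robot as it stands.
- The arm moves only by the shell command python3 -m pendant 'ROWS'. ROWS is JSON, a list of rows, each a list of 7 numbers: the shift along the tool's x, y, z in m, then the turn, a rotation vector about the tool's x, y, z in degrees, then the finger opening in m, from 0 to 0.0854. In form: [[x, y, z, wx, wy, wz, fingers], ...]. A call has 1 to 12 rows; each row shifts and turns the commanded pose from where the row before left it, along the tool's axes as they then stand; what a row does not reach is not made up. A row lasts 1/10 s, in which the tool goes at most 50 mm and 8.59 degrees, less where a joint would pass 70% of its speed; a pose out of reach is approached as far as the arm can. A call is refused whole if a number of a shift passes 0.05 or a number of a turn 8.59, either way. A call with a gripper value outside its range is refused whole. The fingers move at their own pace and stop on an object; the grip force is fixed at half the most. Time passes only in rows, so rows that do not move let the fingers close. It gives the time, the measured TCP pose, the force, the opening and the grip force at its end, in the units of the state.
- arm.read_state(): the state, without advancing time (a new reading comes with each control period).
- arm.get_image(name): name is "scene" or "top" or "wrist"; returns a dict with "image" (384x512x3 uint8, red, green, blue), "fx", "fy", "cx", "cy" (pixels), "xyz" and "rotation" of the camera in the world. Camera axes: x right, y down, z forward; pixel columns grow to the right and rows downward; lengths in mm; the calibration is good to about 2 mm. A picture is of the moment at which its call begins. There is no depth.
- arm.job_done(): hands the job in; it is judged then, once.
The state is a dict: "clock": time; "joints": joint angles; "joint_vel": joint speeds; "joint_efforts": joint torques, N m; "position": TCP position; "ee_rot": TCP orientation; "contact_force": force on the tool from outside, world axes, zero at the start; "wrist_torque": the same for the moment, N m; "gripper_width": finger opening in mm; "grasp_force": force on a finger pad.
Only numpy, scipy, OpenCV 4.12 (cv2) and the standard library are available. Lean on these libraries where they do the work, as an engineer would, in place of code of your own. Each camera call takes 0.05 s, during which the arm holds its last target. There are 200 camera calls.

## Working session

There is one attempt and no reset: what is moved stays moved. The work goes in short steps, Python scripts to look and compute and a shell command to move; the robot and the scene stay as the last step left them, time stands still between calls to the robot, and variables do not carry over. Pictures are saved under pics/ and viewed, at most 14 in all, crops included, and the job is handed in when it is done.

```bash
mkdir -p pics; ls; python3 - <<'E'
from bench import arm
import cv2,pickle
for n in("top","scene"):
    d=arm.get_image(n);pickle.dump(d,open(f"pics/{n}.pkl","wb"))
    cv2.imwrite(f"pics/{n}.png",cv2.resize(d["image"][:,:,::-1],(800,600),interpolation=cv2.INTER_CUBIC))
    print(n,d["fx"],d["fy"],d["cx"],d["cy"],d["xyz"],d["rotation"])
print(arm.read_state())
E
```

```text
pics
top 365.65152309149494 365.65152309149494 260.3795038997991 190.2635033443008 [429.70871304   5.84890121 971.11169087] [-0.69656751  0.71626878 -0.03429155  0.02401733]
scene 390.7179389216499 390.7179389216499 257.0665473066965 193.68997239606094 [991.70436101 383.52795109 637.78092533] [ 0.40649321  0.82543234 -0.35340574 -0.16890561]
{'clock': 0.1, 'joints': array([-9.99414036e-01,  3.85470849e-01,  6.76356395e-03, -4.14294689e-04,
       -1.19398322e+00, -2.58611083e-01]), 'joint_vel': array([-0.00110936, -0.00037349,  0.00296129,  0.00108101,  0.00298987,
        0.00062433]), 'joint_efforts': array([-6.04081415e-04, -3.93319309e+01,  1.88929904e+01,  4.19799507e+00,
       -2.62123329e-03,  3.61133459e-06]), 'position': array([ 192.18870872, -594.22722662,  255.33972747]), 'ee_rot': array([-1.55673398e-01,  9.87808108e-01,  9.44328964e-04, -2.05655568e-04]), 'contact_force': array([ 0.34778811,  0.59887943, -0.18620865]), 'wrist_torque': array([ 0.01233649, -0.00641034,  0.00942475]), 'grasp_force': 0.0, 'gripper_width': 85.26115572631383}
```

View pics/top.png

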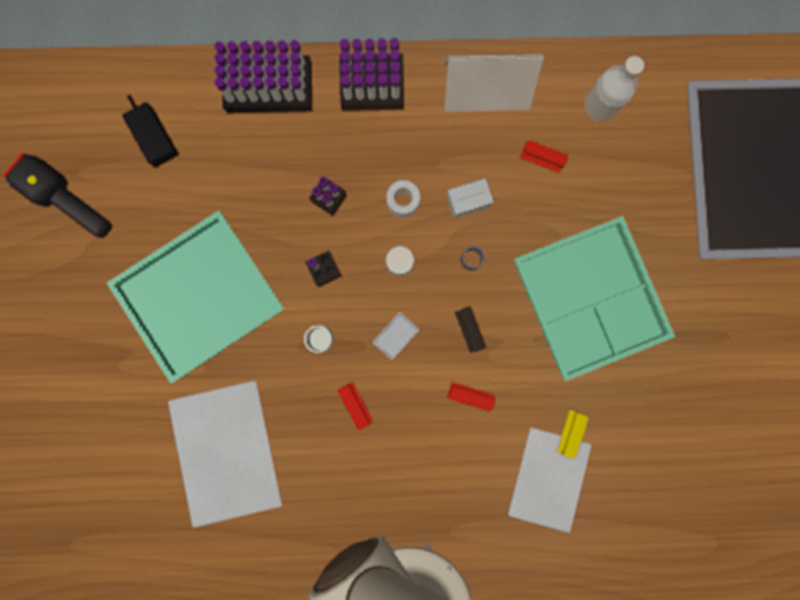

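View pics/scene.png

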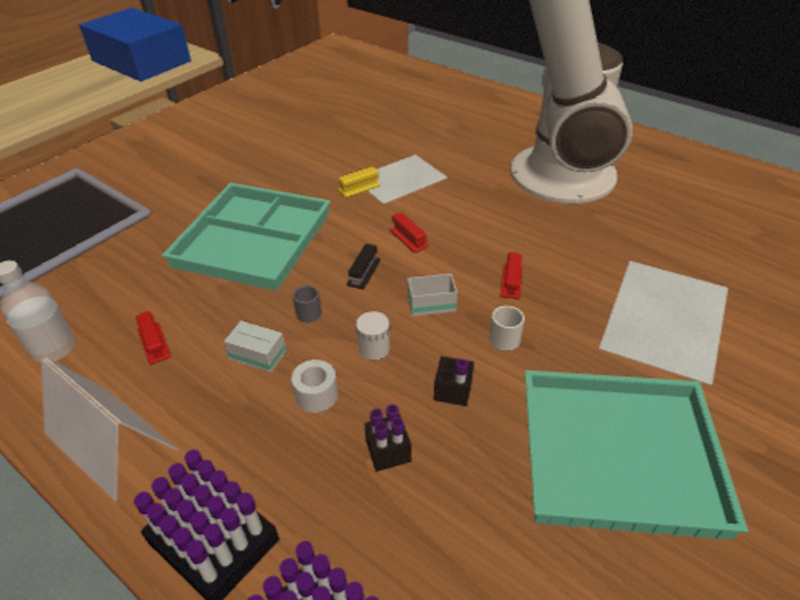

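The full rack is at top (328,196), the short rack at (323,268). The tape is at (403,198), the core at (472,258). The capped jar is at (400,261), the open jar at (318,338). The closed carton is at (470,197), the open one at (396,335), and the divided tray at (595,298). I'll confirm these in enlarged crops.

```bash
python3 - <<'E'
import cv2,pickle
for n,(x,y,w,h,s) in {"top":(190,108,250,145,3.2),"scene":(100,112,250,196,3.0)}.items():
    im=pickle.load(open(f"pics/{n}.pkl","rb"))["image"][y:y+h,x:x+w,::-1]
    cv2.imwrite(f"pics/{n}_c.png",cv2.resize(im,None,fx=s,fy=s,interpolation=cv2.INTER_CUBIC))
E
```

```text
(no output)
```

View pics/top_c.png

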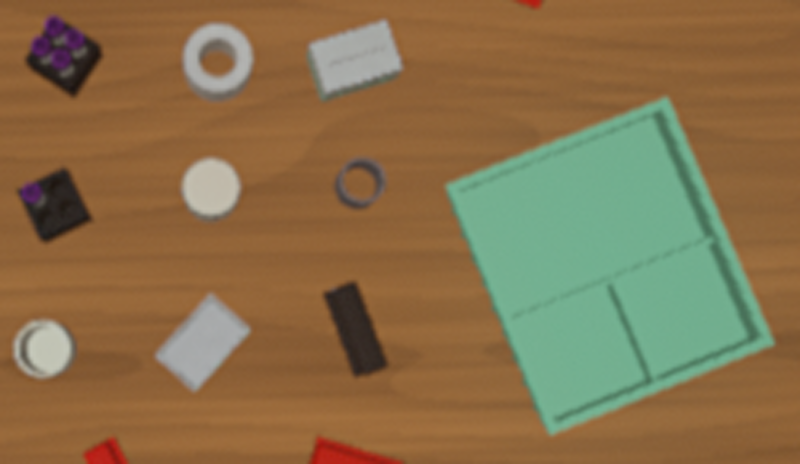

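View pics/scene_c.png

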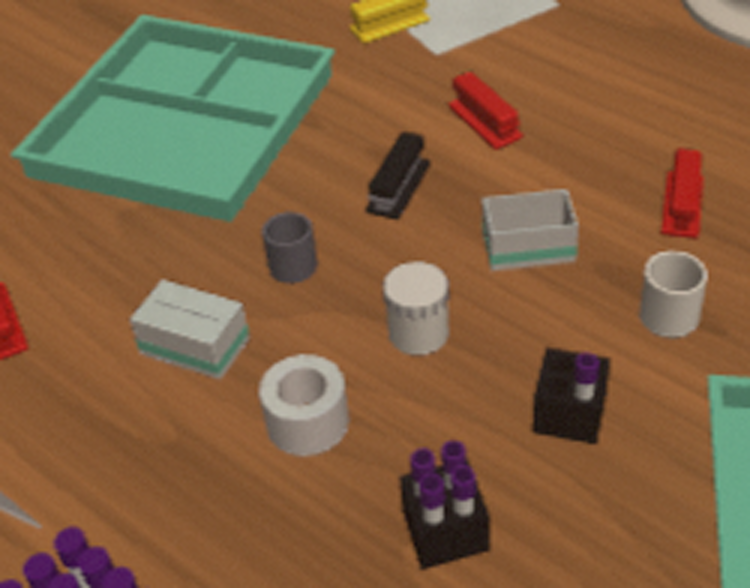

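The crops confirm the targets. Top crop: four-tube rack (62,55), capped jar (211,187), thick tape (218,60), seamed carton (355,58). The scene crop agrees: the rack with one tube is at (572,395), the open carton at (530,230), the open jar at (673,290) and the core at (290,245). Next I triangulate.

```bash
cat > lib.py <<'E'
import numpy as np,pickle,cv2
from scipy.spatial.transform import Rotation as R
def ray(d,u,v):
    r=R.from_quat(d["rotation"]).apply([(u-d["cx"])/d["fx"],(v-d["cy"])/d["fy"],1])
    return np.array(d["xyz"]),r/np.linalg.norm(r)
def atz(d,u,v,z):
    c,r=ray(d,u,v); return (c+r*(z-c[2])/r[2])[:2]
def proj(d,p):
    q=R.from_quat(d["rotation"]).inv().apply(np.array(p)-d["xyz"]); return d["fx"]*q[0]/q[2]+d["cx"],d["fy"]*q[1]/q[2]+d["cy"]
def tri(*obs):
    A=0;b=0
    for o in obs:
        c,r=ray(*o);M=np.eye(3)-np.outer(r,r);A=A+M;b=b+M@c
    p=np.linalg.solve(A,b); e=[np.linalg.norm(np.cross(p-ray(*o)[0],ray(*o)[1])) for o in obs]
    return p,max(e)
E
cat > m.py <<'E'
from lib import *
T=pickle.load(open("pics/top.pkl","rb"));S=pickle.load(open("pics/scene.pkl","rb"))
t=lambda u,v:(190+(u+.5)/3.2-.5,108+(v+.5)/3.2-.5)
s=lambda u,v:(100+(u+.5)/3-.5,112+(v+.5)/3-.5)
P={"trayA":((447,185),(234,200)),"trayB":((668,98),(15,153)),"trayC":((774,345),(143,17)),"trayD":((550,433),(333,50)),
"jar":((211,187),(417,284)),"tape":((218,59),(303,384)),
"cart0":((309,48),(216,347)),"cart1":((387,20),(132,320)),"cart2":((402,66),(163,283)),"cart3":((323,93),(246,312)),
"cap0":((41,47),(463,474)),"cap1":((55,27),(432,482)),"cap2":((62,60),(454,448)),"cap3":((76,40),(423,457)),
"stapler":((355,330),(400,155)),"core":((360,183),(290,228)),"ojar":((44,348),(674,270)),"ocart":((203,342),(530,210)),"srackcap":((33,193),(587,360))}
for k,(a,b) in P.items():
    p,e=tri((T,*t(*a)),(S,*s(*b))); print(k,p.round(1),"err",round(e,1))
E
python3 m.py
```

```text
trayA [ 566.7 -189.8   28.9] err 1.0
trayB [ 634.4 -375.7   28.4] err 0.4
trayC [ 430.6 -453.3   23.4] err 1.0
trayD [ 365.7 -266.2   27.6] err 1.7
jar [567.6   1.1  53.7] err 0.8
tape [674.   -7.7  41.3] err 1.2
cart0 [683.  -82.2  34.5] err 1.0
cart1 [ 703.3 -145.7   37.4] err 0.1
cart2 [ 665.2 -156.8   36.3] err 0.3
cart3 [645.9 -92.4  31.2] err 0.6
cap0 [680.2 131.1  67.7] err 1.4
cap1 [695.8 120.1  67.8] err 1.2
cap2 [669.2 115.1  67.8] err 1.0
cap3 [685.  104.1  67. ] err 0.9
stapler [ 452.5 -111.5   38.1] err 2.0
core [ 570.3 -119.5   40.7] err 1.8
ojar [444.4 135.   50.7] err 1.2
ocart [445.7  10.7  40.6] err 0.9
srackcap [564.3 139.6  67.9] err 0.7
```

```bash
cat > go.py <<'E'
import sys
from lib import *
from bench import arm
# usage: go.py x y z closing_deg  -> tool-frame shift (m) with current axes, and turn about tool z (deg), tilt residual
s=arm.read_state(); r=R.from_quat(s["ee_rot"]); p=np.array(s["position"])
y=r.apply([0,1,0]); c=np.degrees(np.arctan2(y[1],y[0]))
print("t",round(s["clock"],2),"pos",p.round(1),"closing",round(c,1),"w",round(s["gripper_width"],1),"grip",round(s["grasp_force"],1),"F",np.round(s["contact_force"],1),"j6",round(s["joints"][5],2))
if len(sys.argv)>4:
    x,yy,z,a=map(float,sys.argv[1:5])
    d=r.inv().apply(np.array([x,yy,z])-p)/1000
    t=(c-a+90)%180-90
    zax=r.apply([0,0,1]); tilt=np.degrees(r.inv().apply(np.cross(zax,[0,0,-1])))
    print("shift",d.round(4),"turn z",round(t,1),"tilt fix",tilt.round(2))
E
python3 go.py 682.6 117.6 200 -35
```

```text
t 0.1 pos [ 192.2 -594.2  255.3] closing 107.9 w 85.3 grip 0.0 F [ 0.3  0.6 -0.2] j6 -0.26
shift [-0.6856  0.5264  0.0563] turn z -37.1 tilt fix [ 0.11 -0.01  0.  ]
```

```bash
python3 -m pendant '[[-0.031,0.024,0.002,0,0,0,0.085],[-0.031,0.024,0.002,0,0,0,0.085],[-0.031,0.024,0.002,0,0,0,0.085],[-0.031,0.024,0.002,0,0,0,0.085],[-0.031,0.024,0.002,0,0,0,0.085],[-0.031,0.024,0.002,0,0,0,0.085],[-0.031,0.024,0.002,0,0,0,0.085],[-0.031,0.024,0.002,0,0,0,0.085],[-0.031,0.024,0.002,0,0,0,0.085],[-0.031,0.024,0.002,0,0,0,0.085],[-0.031,0.024,0.002,0,0,0,0.085]]' && python3 -m pendant '[[-0.031,0.024,0.002,0,0,0,0.085],[-0.031,0.024,0.002,0,0,0,0.085],[-0.031,0.024,0.002,0,0,0,0.085],[-0.031,0.024,0.002,0,0,0,0.085],[-0.031,0.024,0.002,0,0,0,0.085],[-0.031,0.024,0.002,0,0,0,0.085],[-0.031,0.024,0.002,0,0,0,0.085],[0,0,0,0,0,-7.4,0.085],[0,0,0,0,0,-7.4,0.085],[0,0,0,0,0,-7.4,0.085],[0,0,0,0,0,-7.4,0.085],[0,0,0,0,0,-7.4,0.085]]'; python3 go.py 682.6 117.6 200 -35
```

```text
clock: 1.2
position: [436.0, -236.9, 234.0]
ee_rot: [-0.156, 0.988, 0.0, -0.0]
contact_force: [0.3, -0.9, -0.0]
gripper_width: 84.8
grasp_force: 0.0
clock: 2.4
position: [590.0, -11.8, 219.7]
ee_rot: [-0.464, 0.886, 0.0, -0.001]
contact_force: [-0.4, 0.3, 0.6]
gripper_width: 85.4
grasp_force: 0.0
t 2.4 pos [590.  -11.8 219.7] closing 145.2 w 85.4 grip 0.0 F [-0.4  0.3  0.6] j6 -0.86
shift [-0.1591 -0.0023  0.0196] turn z 0.2 tilt fix [ 0.06 -0.05  0.  ]
```

```bash
python3 -m pendant '[[-0.04,-0.001,0.005,0,0,0,0.085],[-0.04,-0.001,0.005,0,0,0,0.085],[-0.04,0,0.005,0,0,0,0.085],[-0.039,0,0.005,0,0,0,0.085],[0,0,0,0,0,0,0.085]]'; python3 go.py 682.6 117.6 200 -35; python3 - <<'E'
from lib import *
from bench import arm
d=arm.get_image("wrist");pickle.dump(d,open("pics/w1.pkl","wb"))
cv2.imwrite("pics/w1.png",cv2.resize(d["image"][:,:,::-1],(768,576),interpolation=cv2.INTER_CUBIC))
print(d["xyz"])
for p in([682.6,117.6,68],[682.6,117.6,38]): print(np.multiply(proj(d,p),1.5))
E
```

```text
clock: 2.9
position: [684.6, 120.7, 197.3]
ee_rot: [-0.463, 0.887, 0.0, -0.001]
contact_force: [-0.9, -0.6, -0.1]
gripper_width: 84.7
grasp_force: 0.0
t 2.9 pos [684.6 120.7 197.3] closing 145.1 w 84.7 grip 0.0 F [-0.9 -0.6 -0.1] j6 -1.01
shift [ 0.0036 -0.0001 -0.0027] turn z 0.1 tilt fix [ 0.09 -0.1   0.  ]
[643.06928532  60.53951651 314.84139631]
[384.7501759  275.68381052]
[384.70566226 261.19551515]
```

View pics/w1.png

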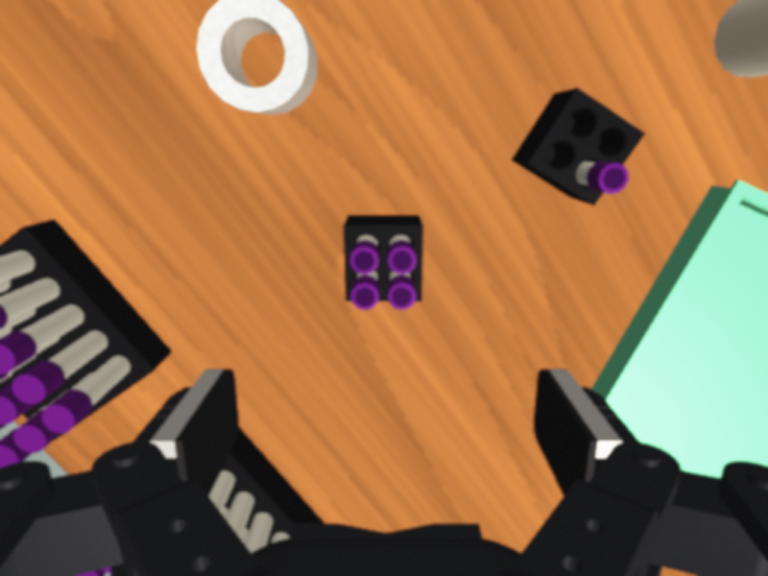

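The wrist view shows the four purple caps centred at (383,278), 2 px from the prediction, with the block square to the gripper and both sides clear. The tape is at (255,55) and the short rack at (580,145). Down to grasp.

```bash
python3 -c "
import pickle;from lib import *
d=pickle.load(open('pics/w1.pkl','rb'));print(atz(d,383/1.5,278.5/1.5,69))"; python3 go.py 682.5 116.9 41 -35
python3 -m pendant '[[0.004,0,0.03,0,0,0,0.085],[0,0,0.03,0,0,0,0.085],[0,0,0.03,0,0,0,0.085],[0,0,0.03,0,0,0,0.085],[0,0,0.033,0,0,0,0.085],[0,0,0,0,0,0,0.085]]'; python3 go.py 682.5 116.9 41 -35
```

```text
[684.00289677 118.07196667]
t 2.95 pos [683.5 118.9 197.9] closing 145.0 w 84.8 grip 0.0 F [-0.7  0.3  0.5] j6 -1.01
shift [ 0.0018 -0.0007  0.1569] turn z 0.0 tilt fix [ 0.11 -0.14  0.  ]
clock: 3.55
position: [676.9, 111.6, 42.2]
ee_rot: [-0.46, 0.888, 0.001, -0.006]
contact_force: [-0.6, 0.5, -0.6]
gripper_width: 84.9
grasp_force: 0.0
t 3.55 pos [676.9 111.6  42.2] closing 144.8 w 84.9 grip 0.0 F [-0.6  0.5 -0.6] j6 -1.01
shift [-0.0075 -0.0015  0.0011] turn z -0.2 tilt fix [ 0.41 -0.51  0.  ]
```

```bash
python3 -m pendant '[[-0.004,0,0,0,0,0,0.085],[0,0,0,0,0,0,0.085],[0,0,0,0,0,0,0.085]]'; python3 go.py 683.5 117.5 41 -35
```

```text
clock: 3.85
position: [684.6, 117.5, 49.8]
ee_rot: [-0.461, 0.887, -0.0, 0.002]
contact_force: [-0.3, -0.4, 0.7]
gripper_width: 85.0
grasp_force: 0.0
t 3.85 pos [684.6 117.5  49.8] closing 144.9 w 85.0 grip 0.0 F [-0.3 -0.4  0.7] j6 -1.01
shift [0.0007 0.0009 0.0088] turn z -0.1 tilt fix [-0.14  0.19  0.  ]
```

```bash
python3 -m pendant '[[0,0,0.005,0,0,0,0.085],[0,0,0,0,0,0,0.085],[0,0,0,0,0,0,0.085],[0,0,0,0,0,0,0.085]]'; python3 go.py 683.5 117.5 41 -35
```

```text
clock: 4.25
position: [683.4, 117.1, 42.4]
ee_rot: [-0.461, 0.887, -0.0, 0.0]
contact_force: [-0.3, -0.0, 0.6]
gripper_width: 85.2
grasp_force: 0.0
t 4.25 pos [683.4 117.1  42.4] closing 144.9 w 85.2 grip 0.0 F [-0.3 -0.   0.6] j6 -1.01
shift [-0.0004  0.0001  0.0014] turn z -0.1 tilt fix [-0.  0. -0.]
```

Settled on target; closing and lifting.

```bash
python3 -m pendant '[[0,0,0,0,0,0,0.03],[0,0,0,0,0,0,0.03],[0,0,0,0,0,0,0.03],[0,0,0,0,0,0,0.03],[0,0,0,0,0,0,0.03],[0,0,0,0,0,0,0.03],[0,0,0,0,0,0,0.03]]'; python3 go.py 683.5 117.5 44 -35;  python3 -m pendant '[[0,0,-0.01,0,0,0,0.03],[0,0,-0.02,0,0,0,0.03],[0,0,-0.03,0,0,0,0.03],[0,0,-0.03,0,0,0,0.03],[0,0,-0.02,0,0,0,0.03],[0,0,-0.01,0,0,0,0.03],[0,0,0,0,0,0,0.03],[0,0,0,0,0,0,0.03]]';python3 go.py 461.1 -384.9 160 -69.8
```

```text
clock: 4.95
position: [683.6, 117.2, 42.7]
ee_rot: [-0.461, 0.887, -0.0, 0.0]
contact_force: [1.1, 1.0, 3.1]
gripper_width: 43.1
grasp_force: 63.1
t 4.95 pos [683.6 117.2  42.7] closing 144.9 w 43.1 grip 63.1 F [1.1 1.  3.1] j6 -1.01
shift [-0.0002  0.0003 -0.0013] turn z -0.1 tilt fix [-0.03  0.04 -0.  ]
clock: 5.75
position: [682.4, 116.9, 160.9]
ee_rot: [-0.461, 0.887, 0.0, -0.001]
contact_force: [-0.3, -0.8, -2.0]
gripper_width: 42.9
grasp_force: 62.8
t 5.75 pos [682.4 116.9 160.9] closing 144.9 w 42.9 grip 62.8 F [-0.3 -0.8 -2. ] j6 -1.01
shift [ 0.5378 -0.1075  0.0016] turn z 34.7 tilt fix [ 0.11 -0.1   0.  ]
```

```bash
python3 -m pendant '[[0.012,-0.002,0,0,0,0,0.03],[0.024,-0.005,0,0,0,0,0.03],[0.034,-0.007,0,0,0,0,0.03],[0.034,-0.007,0,0,0,0,0.03],[0.034,-0.007,0,0,0,0,0.03],[0.034,-0.007,0,0,0,0,0.03],[0.034,-0.007,0,0,0,0,0.03],[0.034,-0.007,0,0,0,0,0.03],[0.034,-0.007,0,0,0,0,0.03],[0.034,-0.007,0,0,0,0,0.03],[0.034,-0.007,0,0,0,0,0.03],[0.034,-0.007,0,0,0,0,0.03]]' && python3 -m pendant '[[0.034,-0.007,0,0,0,0,0.03],[0.034,-0.007,0,0,0,0,0.03],[0.034,-0.006,0,0,0,0,0.03],[0.024,-0.005,0,0,0,0,0.03],[0.012,-0.002,0,0,0,0,0.03],[0,0,0,0,0,6.9,0.03],[0,0,0,0,0,7,0.03],[0,0,0,0,0,7,0.03],[0,0,0,0,0,7,0.03],[0,0,0,0,0,6.9,0.03],[0,0,0,0,0,0,0.03],[0,0,0,0,0,0,0.03]]';python3 go.py 461.1 -384.9 160 -69.8;python3 - <<'E'
from lib import *
from bench import arm
d=arm.get_image("wrist");pickle.dump(d,open("pics/w2.pkl","wb"))
cv2.imwrite("pics/w2.png",cv2.resize(d["image"][:,:,::-1],(768,576),interpolation=cv2.INTER_CUBIC))
print(d["xyz"])
ex=np.array([-.9385,-.3453]);ey=np.array([.3453,-.9385]);c=np.array([499.4,-321.3])
for n,x,y,z in(("A",-105,-95,27),("B",-105,95,27),("C",105,95,27),("D",105,-95,27),("T",13,0,20),("Tend",103,0,20),("Tl",13,-93,20)): print(n,np.multiply(proj(d,[*(c+x*ex+y*ey),z]),1.5).round())
E
```

```text
clock: 6.95
position: [528.2, -236.4, 161.1]
ee_rot: [-0.461, 0.887, 0.001, -0.001]
contact_force: [2.2, 1.4, -1.0]
gripper_width: 42.6
grasp_force: 62.8
clock: 8.15
position: [472.7, -363.0, 161.8]
ee_rot: [-0.176, 0.984, 0.0, -0.0]
contact_force: [0.0, 0.1, -1.1]
gripper_width: 42.5
grasp_force: 62.8
t 8.15 pos [ 472.7 -363.   161.8] closing 110.3 w 42.5 grip 62.8 F [ 0.   0.1 -1.1] j6 -0.83
shift [ 0.0185 -0.0165  0.0018] turn z 0.1 tilt fix [ 0.05 -0.04 -0.  ]
[ 404.51572832 -388.85537806  279.2670089 ]
A [594. 512.]
B [276. 512.]
C [250. 148.]
D [646. 148.]
T [440. 322.]
Tend [446. 152.]
Tl [611. 323.]
```

View pics/w2.png

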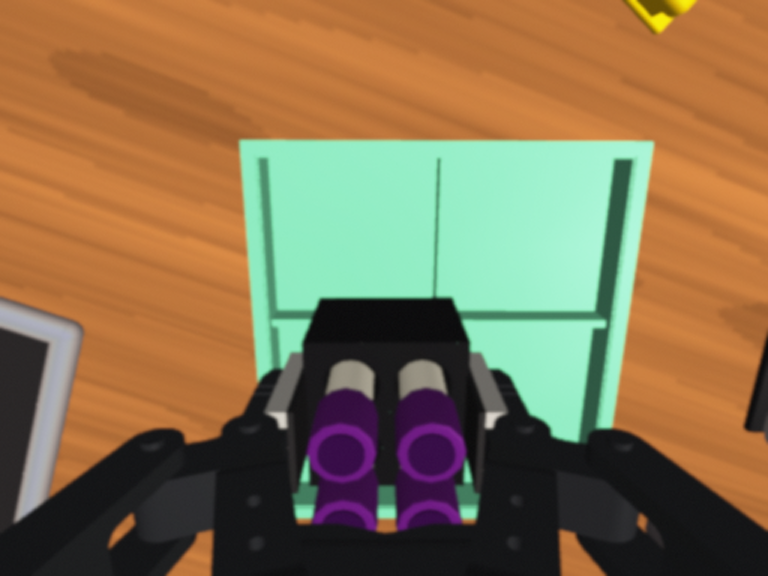

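```bash
python3 - <<'E'
from lib import *
d=pickle.load(open("pics/w2.pkl","rb"))
f=lambda u,v,z:atz(d,u/1.5,v/1.5,z)
C=f(240,141,27);D=f(653,142,27);Te=f(438.5,158,20);Tx=f(435,297,20);L=f(272,315,20);Rr=f(606,318,20)
print("C",C,"D",D,np.linalg.norm(C-D),"ang",np.degrees(np.arctan2(*(C-D)[::-1])))
print("Tend",Te,"Tx",Tx,"divL",L,"divR",Rr,np.linalg.norm(L-Rr),np.degrees(np.arctan2(*(L-Rr)[::-1])))
a=np.radians(np.degrees(np.arctan2(*(C-D)[::-1]))-90);ex=np.array([np.cos(a),np.sin(a)]);ey=np.array([-ex[1],ex[0]])
print("c from CD",(C+D)/2-105*ex,"c from div",(L+Rr)/2-13*ex, "Te",Te-101*ex)
E
```

```text
C [ 432.35604008 -452.06045026] D [ 364.27145995 -266.69524325] 197.47346662006248 ang -69.83173270324791
Tend [ 406.85224872 -359.3951511 ] Tx [ 474.71924097 -333.99059462] divL [ 514.82329912 -413.00275105] divR [ 453.66982021 -242.3291628 ] 181.29870850804284 -70.28706118522469
c from CD [ 496.87558249 -323.1761178 ] c from div [ 496.44945321 -323.1838381 ] Te [ 501.65934472 -324.57253563]
```

```bash
python3 go.py 460.9 -385.9 90 -70; python3 -m pendant '[[0.009,-0.008,0.005,0,0,0,0.03],[0.01,-0.0095,0.02,0,0,0,0.03],[0,0,0.025,0,0,0,0.03],[0,0,0.015,0,0,0,0.03],[0,0,0.007,0,0,0,0.03],[0,0,0,0,0,0,0.03],[0,0,0,0,0,0,0.03],[0,0,0,0,0,0,0.03]]';python3 go.py 460.9 -385.9 48 -70
```

```text
t 8.2 pos [ 472.8 -363.1  161.9] closing 110.3 w 42.7 grip 62.8 F [ 1.6  0.2 -2.1] j6 -0.83
shift [ 0.019  -0.0174  0.0719] turn z 0.3 tilt fix [ 0.04 -0.03 -0.  ]
clock: 9.0
position: [461.9, -386.7, 91.4]
ee_rot: [-0.175, 0.985, -0.001, 0.001]
contact_force: [-0.4, -0.5, -0.3]
gripper_width: 42.5
grasp_force: 62.8
t 9.0 pos [ 461.9 -386.7   91.4] closing 110.2 w 42.5 grip 62.8 F [-0.4 -0.5 -0.3] j6 -0.79
shift [0.0007 0.0012 0.0434] turn z 0.2 tilt fix [-0.1   0.08  0.  ]
```

```bash
python3 -m pendant '[[0,0,0.01,0,0,0,0.03],[0,0,0.015,0,0,0,0.03],[0,0,0.01,0,0,0,0.03],[0,0,0.005,0,0,0,0.03],[0,0,0.002,0,0,0,0.03],[0,0,0.002,0,0,0,0.03],[0,0,0,0,0,0,0.03],[0,0,0,0,0,0,0.03]]';python3 go.py 460.9 -385.9 46.7 -70
```

```text
clock: 9.8
position: [461.5, -386.4, 46.7]
ee_rot: [-0.175, 0.985, -0.0, 0.0]
contact_force: [0.1, 0.1, -2.0]
gripper_width: 42.8
grasp_force: 62.8
t 9.8 pos [ 461.5 -386.4   46.7] closing 110.1 w 42.8 grip 62.8 F [ 0.1  0.1 -2. ] j6 -0.79
shift [0.0004 0.0007 0.    ] turn z 0.1 tilt fix [-0.04  0.04 -0.  ]
```

```bash
python3 -m pendant '[[0,0,0.001,0,0,0,0.03],[0,0,0,0,0,0,0.03],[0,0,0,0,0,0,0.054],[0,0,0,0,0,0,0.054],[0,0,0,0,0,0,0.054],[0,0,0,0,0,0,0.054]]'; python3 -m pendant '[[0,0,-0.01,0,0,0,0.054],[0,0,-0.02,0,0,0,0.054],[0,0,-0.03,0,0,0,0.054],[0,0,-0.03,0,0,0,0.085],[0,0,-0.02,0,0,0,0.085],[0,0,-0.01,0,0,0,0.085],[0,0,0,0,0,0,0.085]]';python3 go.py 567.6 1.1 160 -70
```

```text
clock: 10.4
position: [461.3, -386.3, 45.2]
ee_rot: [-0.175, 0.985, 0.0, -0.0]
contact_force: [-0.4, 0.4, 0.3]
gripper_width: 54.1
grasp_force: 0.0
clock: 11.1
position: [461.9, -386.7, 167.2]
ee_rot: [-0.175, 0.985, -0.001, 0.001]
contact_force: [-0.1, 0.4, -0.2]
gripper_width: 85.2
grasp_force: 0.0
t 11.1 pos [ 461.9 -386.7  167.2] closing 110.1 w 85.2 grip 0.0 F [-0.1  0.4 -0.2] j6 -0.79
shift [-0.2327  0.3277  0.0069] turn z 0.1 tilt fix [-0.15  0.14  0.  ]
```

```bash
python3 -m pendant '[[-0.01,0.013,0,0,0,0,0.085],[-0.02,0.029,0,0,0,0,0.085],[-0.022,0.031,0,0,0,0,0.085],[-0.022,0.031,0,0,0,0,0.085],[-0.022,0.031,0,0,0,0,0.085],[-0.022,0.031,0,0,0,0,0.085],[-0.022,0.031,0,0,0,0,0.085],[-0.022,0.031,0,0,0,0,0.085],[-0.022,0.031,0,0,0,0,0.085],[-0.022,0.031,0,0,0,0,0.085],[-0.022,0.03,0,0,0,0,0.085],[-0.005,0.008,0,0,0,0,0.085]]';python3 -m pendant '[[0,0,0,0,0,0,0.085],[0,0,0,0,0,0,0.085]]'; python3 go.py 567.6 1.1 160 -70;python3 - <<'E'
from lib import *
from bench import arm
d=arm.get_image("wrist");pickle.dump(d,open("pics/w3.pkl","wb"))
cv2.imwrite("pics/w3.png",cv2.resize(d["image"][:,:,::-1],(768,576),interpolation=cv2.INTER_CUBIC))
print(np.multiply(proj(d,[567.6,1.1,53]),1.5),np.multiply(proj(d,[674,-7.7,40]),1.5))
E
```

```text
clock: 12.3
position: [567.1, 5.4, 163.7]
ee_rot: [-0.177, 0.984, 0.0, -0.001]
contact_force: [-0.0, -0.6, 0.1]
gripper_width: 85.0
grasp_force: 0.0
clock: 12.5
position: [566.2, 1.5, 164.3]
ee_rot: [-0.175, 0.985, -0.0, -0.001]
contact_force: [-0.1, -0.6, -0.3]
gripper_width: 84.9
grasp_force: 0.0
t 12.5 pos [566.2   1.5 164.3] closing 110.1 w 84.9 grip 0.0 F [-0.1 -0.6 -0.3] j6 -1.51
shift [-0.0012 -0.0009  0.0043] turn z 0.1 tilt fix [ 0.02 -0.14 -0.  ]
[383.98430616 295.75904077] [302.67937312 455.85701828]
```

View pics/w3.png

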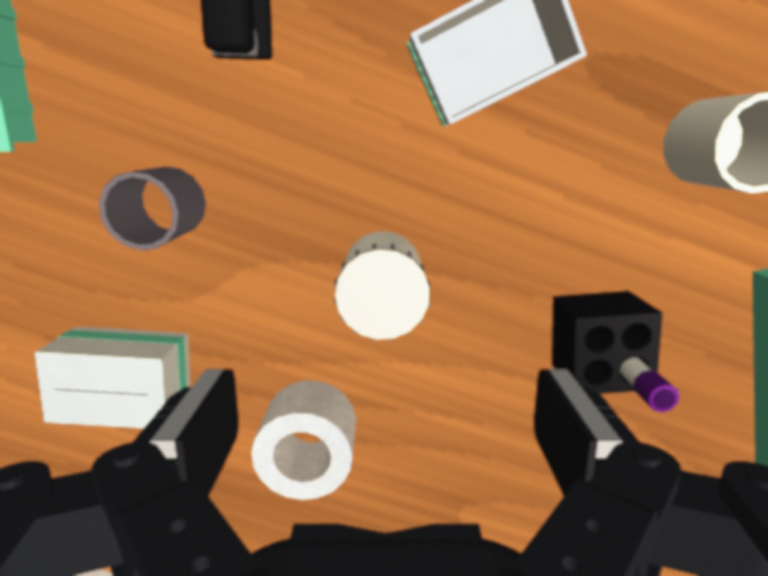

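The wrist view shows the capped jar at (382,294) and the tape at (302,455), both as predicted. The carton is at (104,390). Sides are clear, so down to the jar.

```bash
python3 -m pendant '[[-0.001,0,0.01,0,0,0,0.085],[0,0,0.025,0,0,0,0.085],[0,0,0.03,0,0,0,0.085],[0,0,0.025,0,0,0,0.085],[0,0,0.015,0,0,0,0.085],[0,0,0.01,0,0,0,0.085],[0,0,0.003,0,0,0,0.085],[0,0,0,0,0,0,0.085],[0,0,0,0,0,0,0.085],[0,0,0,0,0,0,0.085]]';python3 go.py 567.6 1.1 46 -70; python3 -c "
import pickle;from lib import *
d=pickle.load(open('pics/w3.pkl','rb'));f=lambda u,v,z:atz(d,u/1.5,v/1.5,z)
print(f(382.5,294,53),f(302,455,40));c=[f(u,v,38) for u,v in((36,352),(164,358),(171,428),(43,421))];print(np.mean(c,0),c)
for i in range(4):
  e=c[i]-c[i-1];print(np.linalg.norm(e),np.degrees(np.arctan2(e[1],e[0]))%90)"
```

```text
clock: 13.55
position: [568.7, 2.3, 48.3]
ee_rot: [-0.175, 0.985, 0.0, 0.001]
contact_force: [-0.2, -0.2, 0.1]
gripper_width: 85.2
grasp_force: 0.0
t 13.55 pos [568.7   2.3  48.3] closing 110.1 w 85.2 grip 0.0 F [-0.2 -0.2  0.1] j6 -1.51
shift [ 0.0015 -0.0007  0.0023] turn z 0.1 tilt fix [-0.01  0.12  0.  ]
[5.67021539e+02 1.41852516e-01] [673.60613195  -8.21609932]
[ 673.3175638  -119.25652329] [array([ 663.2953778 , -156.70757588]), array([643.75801527, -93.43198081]), array([683.30065962, -80.32843263]), array([ 702.91620251, -146.55810382])]
40.90014100071414 14.36821329067709
66.22317922629684 17.158917935611044
41.657216622800384 18.334042069434467
69.07343099289335 16.497948454381486
```

```bash
python3 -m pendant '[[0.001,-0.001,0.002,0,0,0,0.085],[0,0,0,0,0,0,0.03],[0,0,0,0,0,0,0.03],[0,0,0,0,0,0,0.03],[0,0,0,0,0,0,0.03],[0,0,0,0,0,0,0.03],[0,0,0,0,0,0,0.03],[0,0,0,0,0,0,0.03]]'; python3 go.py;  python3 -m pendant '[[0,0,-0.01,0,0,0,0.03],[0,0,-0.02,0,0,0,0.03],[0,0,-0.03,0,0,0,0.03],[0,0,-0.03,0,0,0,0.03],[0,0,-0.02,0,0,0,0.03],[0,0,-0.01,0,0,0,0.03],[0,0,0,0,0,0,0.03],[0,0,0,0,0,0,0.03]]';python3 go.py 428.7 -298.7 160 -70
```

```text
clock: 14.35
position: [567.7, 0.9, 45.7]
ee_rot: [-0.175, 0.985, -0.0, 0.0]
contact_force: [-0.6, -0.0, 4.7]
gripper_width: 43.3
grasp_force: 60.5
t 14.35 pos [567.7   0.9  45.7] closing 110.1 w 43.3 grip 60.5 F [-0.6 -0.   4.7] j6 -1.51
clock: 15.15
position: [566.7, 0.9, 164.2]
ee_rot: [-0.174, 0.985, 0.0, -0.001]
contact_force: [0.0, 0.0, -1.0]
gripper_width: 43.3
grasp_force: 61.0
t 15.15 pos [566.7   0.9 164.2] closing 110.1 w 43.3 grip 61.0 F [ 0.  0. -1.] j6 -1.51
shift [ 0.2325 -0.2339  0.0045] turn z 0.1 tilt fix [ 0.04 -0.11  0.  ]
```

```bash
python3 -m pendant '[[0.008,-0.008,0,0,0,0,0.03],[0.02,-0.02,0,0,0,0,0.03],[0.025,-0.025,0,0,0,0,0.03],[0.025,-0.025,0,0,0,0,0.03],[0.025,-0.025,0,0,0,0,0.03],[0.025,-0.025,0,0,0,0,0.03],[0.025,-0.025,0,0,0,0,0.03],[0.025,-0.025,0,0,0,0,0.03],[0.025,-0.025,0,0,0,0,0.03],[0.02,-0.02,0,0,0,0,0.03],[0.0095,-0.011,0,0,0,0,0.03],[0,0,0,0,0,0,0.03]]'; python3 -m pendant '[[0,0,0,0,0,0,0.03],[0,0,0,0,0,0,0.03],[0,0,0,0,0,0,0.03]]'; python3 go.py 428.7 -298.7 50 -70
```

```text
clock: 16.35
position: [428.3, -300.1, 164.3]
ee_rot: [-0.173, 0.985, 0.001, -0.001]
contact_force: [-0.2, -0.3, -0.8]
gripper_width: 43.3
grasp_force: 61.0
clock: 16.65
position: [430.1, -298.0, 165.2]
ee_rot: [-0.175, 0.984, 0.0, -0.0]
contact_force: [0.3, 0.2, -0.7]
gripper_width: 43.4
grasp_force: 61.0
t 16.65 pos [ 430.1 -298.   165.2] closing 110.2 w 43.4 grip 61.0 F [ 0.3  0.2 -0.7] j6 -0.92
shift [ 0.0016 -0.0002  0.1152] turn z 0.2 tilt fix [ 0.01 -0.01 -0.  ]
```

```bash
python3 -m pendant '[[0.0015,0,0.01,0,0,0,0.03],[0,0,0.02,0,0,0,0.03],[0,0,0.025,0,0,0,0.03],[0,0,0.025,0,0,0,0.03],[0,0,0.015,0,0,0,0.03],[0,0,0.01,0,0,0,0.03],[0,0,0.005,0,0,0,0.03],[0,0,0.003,0,0,0,0.03],[0,0,0,0,0,0,0.03],[0,0,0,0,0,0,0.03],[0,0,0,0,0,0,0.03]]';python3 go.py 428.7 -298.7 49.5 -70
```

```text
clock: 17.75
position: [428.7, -299.5, 53.0]
ee_rot: [-0.175, 0.985, -0.0, 0.001]
contact_force: [-0.5, 0.1, -1.1]
gripper_width: 43.1
grasp_force: 61.0
t 17.75 pos [ 428.7 -299.5   53. ] closing 110.1 w 43.1 grip 61.0 F [-0.5  0.1 -1.1] j6 -0.92
shift [-0.0003  0.0007  0.0035] turn z 0.1 tilt fix [-0.05  0.07 -0.  ]
```

```bash
python3 -m pendant '[[0,0,0.002,0,0,0,0.03],[0,0,0.002,0,0,0,0.03],[0,0,0,0,0,0,0.03],[0,0,0,0,0,0,0.03],[0,0,0,0,0,0,0.055],[0,0,0,0,0,0,0.055],[0,0,0,0,0,0,0.055],[0,0,0,0,0,0,0.055]]'; python3 -m pendant '[[0,0,-0.01,0,0,0,0.055],[0,0,-0.02,0,0,0,0.055],[0,0,-0.03,0,0,0,0.055],[0,0,-0.03,0,0,0,0.085],[0,0,-0.02,0,0,0,0.085],[0,0,-0.01,0,0,0,0.085],[0,0,0,0,0,0,0.085]]';python3 go.py 673.8 -8 160 -70
```

```text
clock: 18.55
position: [428.2, -299.3, 48.1]
ee_rot: [-0.175, 0.985, 0.0, -0.0]
contact_force: [0.0, 1.1, 0.4]
gripper_width: 55.0
grasp_force: 0.0
clock: 19.25
position: [429.0, -299.6, 170.0]
ee_rot: [-0.175, 0.985, -0.001, 0.002]
contact_force: [0.8, 0.5, 1.1]
gripper_width: 84.9
grasp_force: 0.0
t 19.25 pos [ 429.  -299.6  170. ] closing 110.1 w 84.9 grip 0.0 F [0.8 0.5 1.1] j6 -0.92
shift [-0.3302  0.1895  0.0104] turn z 0.1 tilt fix [-0.13  0.16 -0.  ]
```

```bash
python3 -m pendant '[[-0.01,0.006,0,0,0,0,0.085],[-0.025,0.014,0,0,0,0,0.085],[-0.035,0.02,0,0,0,0,0.085],[-0.035,0.02,0,0,0,0,0.085],[-0.035,0.02,0,0,0,0,0.085],[-0.035,0.02,0,0,0,0,0.085],[-0.035,0.02,0,0,0,0,0.085],[-0.035,0.02,0,0,0,0,0.085],[-0.035,0.02,0,0,0,0,0.085],[-0.03,0.018,0,0,0,0,0.085],[-0.02,0.011,0,0,0,0,0.085]]';python3 -m pendant '[[0,0,0,0,0,-7.5,0.085],[0,0,0,0,0,-7.5,0.085],[0,0,0,0,0,-7.5,0.085],[0,0,0,0,0,-7.5,0.085],[0,0,0,0,0,-7.5,0.085],[0,0,0,0,0,-7.5,0.085],[0,0,0,0,0,-7.5,0.085],[0,0,0,0,0,-7.5,0.085],[0,0,0,0,0,-7.5,0.085],[0,0,0,0,0,-7.5,0.085],[0,0,0,0,0,-7.5,0.085],[0,0,0,0,0,-7.5,0.085]]'; python3 -m pendant '[[0,0,0,0,0,0,0.085],[0,0,0,0,0,0,0.085]]';python3 go.py 673.8 -8 160 20
```

```text
clock: 20.35
position: [673.8, -5.3, 165.6]
ee_rot: [-0.176, 0.984, 0.0, -0.002]
contact_force: [-0.3, 0.1, -0.1]
gripper_width: 84.8
grasp_force: 0.0
clock: 21.55
position: [672.4, -7.5, 165.8]
ee_rot: [0.821, -0.57, -0.001, 0.001]
contact_force: [-1.5, -0.3, -0.1]
gripper_width: 85.0
grasp_force: 0.0
clock: 21.75
position: [672.7, -7.8, 166.7]
ee_rot: [0.819, -0.574, -0.001, 0.001]
contact_force: [0.9, -0.2, 0.6]
gripper_width: 84.9
grasp_force: 0.0
t 21.75 pos [672.7  -7.8 166.7] closing -160.0 w 84.9 grip 0.0 F [ 0.9 -0.2  0.6] j6 0.12
shift [ 0.0006 -0.001   0.0067] turn z -0.0 tilt fix [ 0.15  0.03 -0.  ]
```

```bash
python3 -m pendant '[[0.0005,-0.001,0.01,0,0,0,0.085],[0,0,0.025,0,0,0,0.085],[0,0,0.03,0,0,0,0.085],[0,0,0.025,0,0,0,0.085],[0,0,0.018,0,0,0,0.085],[0,0,0.01,0,0,0,0.085],[0,0,0.004,0,0,0,0.085],[0,0,0,0,0,0,0.085],[0,0,0,0,0,0,0.085],[0,0,0,0,0,0,0.085],[0,0,0,0,0,0,0.085]]';python3 go.py 673.8 -8 41 20
```

```text
clock: 22.85
position: [674.7, -8.4, 47.3]
ee_rot: [0.82, -0.573, 0.001, -0.001]
contact_force: [0.2, 0.2, 0.3]
gripper_width: 85.1
grasp_force: 0.0
t 22.85 pos [674.7  -8.4  47.3] closing -159.9 w 85.1 grip 0.0 F [0.2 0.2 0.3] j6 0.12
shift [-0.0007  0.0008  0.0063] turn z 0.1 tilt fix [-0.1  -0.01 -0.  ]
```

```bash
python3 -m pendant '[[-0.0005,0.001,0.005,0,0,0,0.085],[0,0,0,0,0,0,0.085],[0,0,0,0,0,0,0.085],[0,0,0,0,0,0,0.04],[0,0,0,0,0,0,0.04],[0,0,0,0,0,0,0.04],[0,0,0,0,0,0,0.04],[0,0,0,0,0,0,0.04],[0,0,0,0,0,0,0.04]]'; python3 go.py;  python3 -m pendant '[[0,0,-0.01,0,0,0,0.04],[0,0,-0.02,0,0,0,0.04],[0,0,-0.03,0,0,0,0.04],[0,0,-0.03,0,0,0,0.04],[0,0,-0.02,0,0,0,0.04],[0,0,-0.01,0,0,0,0.04],[0,0,0,0,0,0,0.04],[0,0,0,0,0,0,0.04]]';python3 go.py 526.9 -267.4 160 20.2
```

```text
clock: 23.75
position: [673.7, -8.2, 42.0]
ee_rot: [0.82, -0.573, 0.001, -0.0]
contact_force: [0.5, 0.3, 4.5]
gripper_width: 53.4
grasp_force: 64.2
t 23.75 pos [673.7  -8.2  42. ] closing -159.9 w 53.4 grip 64.2 F [0.5 0.3 4.5] j6 0.12
clock: 24.55
position: [672.2, -8.4, 159.9]
ee_rot: [0.82, -0.573, -0.001, 0.001]
contact_force: [-0.5, 0.6, -1.3]
gripper_width: 53.4
grasp_force: 63.7
t 24.55 pos [672.2  -8.4 159.9] closing -159.9 w 53.4 grip 63.7 F [-0.5  0.6 -1.3] j6 0.12
shift [0.1933 0.2254 0.0003] turn z -0.1 tilt fix [0.14 0.06 0.  ]
```

```bash
python3 -m pendant '[[0.007,0.008,0,0,0,0,0.04],[0.015,0.018,0,0,0,0,0.04],[0.022,0.025,0,0,0,0,0.04],[0.022,0.025,0,0,0,0,0.04],[0.022,0.026,0,0,0,0,0.04],[0.022,0.026,0,0,0,0,0.04],[0.022,0.026,0,0,0,0,0.04],[0.022,0.026,0,0,0,0,0.04],[0.02,0.023,0,0,0,0,0.04],[0.013,0.015,0,0,0,0,0.04],[0.0065,0.0075,0,0,0,0,0.04],[0,0,0,0,0,0,0.04]]'; python3 -m pendant '[[0,0,0,0,0,0,0.04],[0,0,0,0,0,0,0.04],[0,0,0,0,0,0,0.04]]'; python3 go.py 526.9 -267.4 47 20.2
```

```text
clock: 25.75
position: [526.7, -268.5, 160.5]
ee_rot: [0.819, -0.574, -0.001, 0.0]
contact_force: [0.2, 0.5, -1.7]
gripper_width: 53.3
grasp_force: 63.7
clock: 26.05
position: [528.5, -266.8, 161.2]
ee_rot: [0.82, -0.572, -0.0, -0.0]
contact_force: [-0.4, 0.1, -0.8]
gripper_width: 53.3
grasp_force: 63.7
t 26.05 pos [ 528.5 -266.8  161.2] closing -159.8 w 53.3 grip 63.7 F [-0.4  0.1 -0.8] j6 0.55
shift [1.000e-04 1.700e-03 1.142e-01] turn z -0.0 tilt fix [-0.    0.01 -0.  ]
```

```bash
python3 -m pendant '[[0,0.001,0.01,0,0,0,0.04],[0,0,0.02,0,0,0,0.04],[0,0,0.025,0,0,0,0.04],[0,0,0.025,0,0,0,0.04],[0,0,0.015,0,0,0,0.04],[0,0,0.01,0,0,0,0.04],[0,0,0.005,0,0,0,0.04],[0,0,0.002,0,0,0,0.04],[0,0,0,0,0,0,0.04],[0,0,0,0,0,0,0.04],[0,0,0,0,0,0,0.04]]';python3 go.py 526.9 -267.4 46 20.2
```

```text
clock: 27.15
position: [527.5, -268.1, 50.1]
ee_rot: [0.82, -0.573, 0.001, -0.0]
contact_force: [0.5, -0.7, -1.2]
gripper_width: 53.3
grasp_force: 63.7
t 27.15 pos [ 527.5 -268.1   50.1] closing -159.9 w 53.3 grip 63.7 F [ 0.5 -0.7 -1.2] j6 0.55
shift [-0.0008  0.0003  0.0041] turn z -0.1 tilt fix [-0.07 -0.05 -0.  ]
```

```bash
python3 -m pendant '[[0,0,0.002,0,0,0,0.04],[0,0,0.002,0,0,0,0.04],[0,0,0,0,0,0,0.04],[0,0,0,0,0,0,0.04],[0,0,0,0,0,0,0.066],[0,0,0,0,0,0,0.066],[0,0,0,0,0,0,0.066],[0,0,0,0,0,0,0.066]]'; python3 -m pendant '[[0,0,-0.01,0,0,0,0.066],[0,0,-0.02,0,0,0,0.066],[0,0,-0.03,0,0,0,0.066],[0,0,-0.03,0,0,0,0.085],[0,0,-0.02,0,0,0,0.085],[0,0,-0.01,0,0,0,0.085],[0,0,0,0,0,0,0.085]]';python3 go.py 673.5 -119.3 160 16.5
```

```text
clock: 27.95
position: [527.0, -267.9, 45.0]
ee_rot: [0.82, -0.573, -0.0, 0.0]
contact_force: [-0.4, 0.4, -0.4]
gripper_width: 65.9
grasp_force: 0.0
clock: 28.65
position: [527.8, -268.1, 167.2]
ee_rot: [0.82, -0.573, 0.002, -0.001]
contact_force: [-0.6, 0.0, -0.5]
gripper_width: 85.1
grasp_force: 0.0
t 28.65 pos [ 527.8 -268.1  167.2] closing -159.9 w 85.1 grip 0.0 F [-0.6  0.  -0.5] j6 0.55
shift [-0.0896 -0.188   0.0076] turn z 3.6 tilt fix [-0.18 -0.12  0.  ]
```

```bash
python3 -m pendant '[[-0.008,-0.016,0,0,0,0,0.085],[-0.013,-0.028,0,0,0,0,0.085],[-0.016,-0.033,0,0,0,0,0.085],[-0.016,-0.033,0,0,0,0,0.085],[-0.016,-0.033,0,0,0,0,0.085],[-0.013,-0.028,0,0,0,0,0.085],[-0.008,-0.016,0,0,0,0,0.085],[0,0,0,0,0,3.6,0.085],[0,0,0,0,0,0,0.085],[0,0,0,0,0,0,0.085],[0,0,0,0,0,0,0.085]]';python3 go.py 673.5 -119.3 160 16.5;python3 - <<'E'
from lib import *
from bench import arm
d=arm.get_image("wrist");pickle.dump(d,open("pics/w4.pkl","wb"))
cv2.imwrite("pics/w4.png",cv2.resize(d["image"][:,:,::-1],(768,576),interpolation=cv2.INTER_CUBIC))
print(np.multiply(proj(d,[673.5,-119.3,38]),1.5))
E
```

```text
clock: 29.75
position: [671.2, -119.6, 165.0]
ee_rot: [0.801, -0.598, -0.0, 0.0]
contact_force: [0.0, 0.1, 0.1]
gripper_width: 85.2
grasp_force: 0.0
t 29.75 pos [ 671.2 -119.6  165. ] closing -163.5 w 85.2 grip 0.0 F [0.  0.1 0.1] j6 0.23
shift [ 0.0004 -0.0023  0.005 ] turn z 0.0 tilt fix [0.05 0.01 0.  ]
[380.0231171  282.42362952]
```

View pics/w4.png

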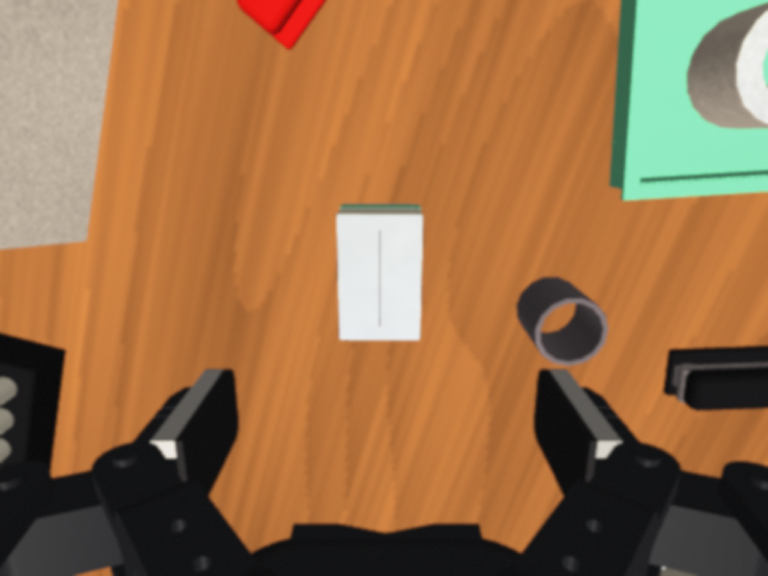

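The carton lies square to the gripper at (380,276), 6 px from the prediction along its long side. The core at (570,330) is clear of the fingers.

```bash
python3 -c "
import pickle;from lib import *
d=pickle.load(open('pics/w4.pkl','rb'));print(atz(d,380/1.5,276.5/1.5,38))"
python3 -m pendant '[[0.0005,-0.0025,0.01,0,0,0,0.085],[0,0,0.025,0,0,0,0.085],[0,0,0.03,0,0,0,0.085],[0,0,0.025,0,0,0,0.085],[0,0,0.018,0,0,0,0.085],[0,0,0.01,0,0,0,0.085],[0,0,0.007,0,0,0,0.085],[0,0,0,0,0,0,0.085],[0,0,0,0,0,0,0.085],[0,0,0,0,0,0,0.085],[0,0,0,0,0,0,0.085]]';python3 go.py 673.5 -119.3 41 16.5
```

```text
[ 674.3814878  -122.25962085]
clock: 30.9
position: [674.7, -118.9, 41.4]
ee_rot: [0.801, -0.598, 0.001, -0.001]
contact_force: [0.8, -0.7, 0.5]
gripper_width: 85.1
grasp_force: 0.0
t 30.9 pos [ 674.7 -118.9   41.4] closing -163.5 w 85.1 grip 0.0 F [ 0.8 -0.7  0.5] j6 0.23
shift [0.0001 0.0013 0.0004] turn z 0.0 tilt fix [-0.1  -0.03 -0.  ]
```

```bash
python3 -m pendant '[[0.002,0.0005,0,0,0,0,0.085],[0,0,0,0,0,0,0.085],[0,0,0,0,0,0,0.03],[0,0,0,0,0,0,0.03],[0,0,0,0,0,0,0.03],[0,0,0,0,0,0,0.03],[0,0,0,0,0,0,0.03],[0,0,0,0,0,0,0.03],[0,0,0,0,0,0,0.03]]'; python3 go.py;  python3 -m pendant '[[0,0,-0.01,0,0,0,0.03],[0,0,-0.02,0,0,0,0.03],[0,0,-0.03,0,0,0,0.03],[0,0,-0.03,0,0,0,0.03],[0,0,-0.02,0,0,0,0.03],[0,0,-0.01,0,0,0,0.03],[0,0,0,0,0,0,0.03],[0,0,0,0,0,0,0.03]]';python3 go.py 558 -351.8 160 20.2
```

```text
clock: 31.8
position: [674.6, -120.9, 40.6]
ee_rot: [0.801, -0.598, 0.0, -0.0]
contact_force: [-0.0, 1.2, 1.8]
gripper_width: 40.7
grasp_force: 62.3
t 31.8 pos [ 674.6 -120.9   40.6] closing -163.5 w 40.7 grip 62.3 F [-0.   1.2  1.8] j6 0.23
clock: 32.6
position: [673.5, -120.8, 159.1]
ee_rot: [0.801, -0.598, -0.001, 0.0]
contact_force: [-0.7, -0.4, -0.5]
gripper_width: 40.9
grasp_force: 62.1
t 32.6 pos [ 673.5 -120.8  159.1] closing -163.5 w 40.9 grip 62.1 F [-0.7 -0.4 -0.5] j6 0.23
shift [ 0.1887  0.1763 -0.0008] turn z -3.7 tilt fix [ 0.11  0.06 -0.  ]
```

```bash
python3 -m pendant '[[0.009,0.008,0,0,0,0,0.03],[0.018,0.017,0,0,0,0,0.03],[0.025,0.0235,0,0,0,0,0.03],[0.025,0.0235,0,0,0,0,0.03],[0.025,0.0235,0,0,0,0,0.03],[0.025,0.0235,0,0,0,0,0.03],[0.025,0.0225,0,0,0,0,0.03],[0.02,0.02,0,0,0,0,0.03],[0.012,0.011,0,0,0,0,0.03],[0.005,0.004,0,0,0,-3.7,0.03],[0,0,0,0,0,0,0.03],[0,0,0,0,0,0,0.03]]'; python3 -m pendant '[[0,0,0,0,0,0,0.03],[0,0,0,0,0,0,0.03]]'; python3 go.py 558 -351.8 46 20.2
```

```text
clock: 33.8
position: [558.7, -352.1, 159.6]
ee_rot: [0.82, -0.572, -0.001, 0.0]
contact_force: [-1.0, -0.5, -0.9]
gripper_width: 40.9
grasp_force: 62.1
clock: 34.0
position: [559.2, -351.6, 160.2]
ee_rot: [0.82, -0.572, -0.0, 0.0]
contact_force: [-0.0, -0.9, 0.0]
gripper_width: 40.7
grasp_force: 62.1
t 34.0 pos [ 559.2 -351.6  160.2] closing -159.7 w 40.7 grip 62.1 F [-0.  -0.9  0. ] j6 0.67
shift [-0.0002  0.0012  0.1142] turn z 0.1 tilt fix [ 0.01  0.01 -0.  ]
```

```bash
python3 -m pendant '[[0,0.001,0.01,0,0,0,0.03],[0,0,0.02,0,0,0,0.03],[0,0,0.025,0,0,0,0.03],[0,0,0.025,0,0,0,0.03],[0,0,0.015,0,0,0,0.03],[0,0,0.01,0,0,0,0.03],[0,0,0.004,0,0,0,0.03],[0,0,0.002,0,0,0,0.03],[0,0,0,0,0,0,0.03],[0,0,0,0,0,0,0.03],[0,0,0,0,0,0,0.03],[0,0,0,0,0,0,0.03]]';python3 go.py 558 -351.8 44.6 20.2
```

```text
clock: 35.2
position: [558.1, -352.8, 49.9]
ee_rot: [0.82, -0.572, 0.001, -0.0]
contact_force: [-0.3, -0.6, -0.3]
gripper_width: 41.0
grasp_force: 62.1
t 35.2 pos [ 558.1 -352.8   49.9] closing -159.8 w 41.0 grip 62.1 F [-0.3 -0.6 -0.3] j6 0.67
shift [-0.001  -0.0002  0.0053] turn z 0.0 tilt fix [-0.05 -0.04  0.  ]
```

```bash
python3 -m pendant '[[-0.001,0,0.002,0,0,0,0.03],[0,0,0.002,0,0,0,0.03],[0,0,0.001,0,0,0,0.03],[0,0,0,0,0,0,0.03],[0,0,0,0,0,0,0.03],[0,0,0,0,0,0,0.055],[0,0,0,0,0,0,0.055],[0,0,0,0,0,0,0.055],[0,0,0,0,0,0,0.055]]'; python3 -m pendant '[[0,0,-0.01,0,0,0,0.055],[0,0,-0.02,0,0,0,0.055],[0,0,-0.03,0,0,0,0.055],[0,0,-0.03,0,0,0,0.085],[0,0,-0.03,0,0,0,0.085],[0,0,-0.03,0,0,0,0.085],[0.03,0,-0.03,0,0,0,0.085],[0.04,0,-0.02,0,0,0,0.085],[0.04,0,0,0,0,0,0.085],[0.04,0,0,0,0,0,0.085],[0.03,0,0,0,0,0,0.085],[0,0,0,0,0,0,0.085]]';python3 go.py; python3 - <<'E'
from lib import *
from bench import arm
a=[cv2.resize(arm.get_image("top")["image"][120:260,200:450,::-1],None,fx=2.1,fy=2.1,interpolation=cv2.INTER_CUBIC),cv2.resize(arm.get_image("scene")["image"][100:300,90:350,::-1],(525,300),interpolation=cv2.INTER_CUBIC)]
cv2.imwrite("pics/f.png",np.vstack(a))
E
```

```text
clock: 36.1
position: [557.5, -351.8, 44.1]
ee_rot: [0.82, -0.572, -0.0, 0.0]
contact_force: [-0.4, 1.1, -0.5]
gripper_width: 55.2
grasp_force: 0.0
clock: 37.3
position: [619.4, -524.0, 241.9]
ee_rot: [0.819, -0.573, -0.001, 0.0]
contact_force: [0.3, 0.4, -0.5]
gripper_width: 85.1
grasp_force: 0.0
t 37.3 pos [ 619.4 -524.   241.9] closing -160.0 w 85.1 grip 0.0 F [ 0.3  0.4 -0.5] j6 0.85
```

View pics/f.png

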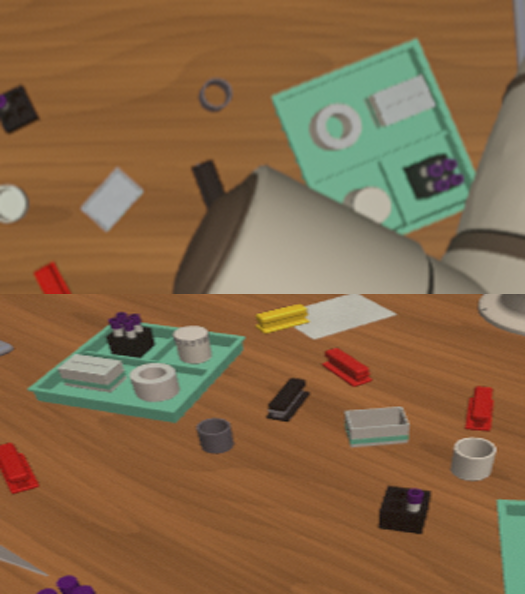

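The final view shows all four items upright in the right compartments: tape (335,128), carton (403,100), rack (433,175) and jar (368,205). The look-alikes and the stapler haven't moved, and the arm is clear. Handing in.

```bash
python3 -c "
from bench import arm
print(arm.job_done())"
```

```text
the job is handed in; nothing more can be done
None
```

I handed the job in at about 37 s: the full rack and capped jar are in the two small compartments and the tape and closed carton side by side in the large one, all upright, with the look-alikes and stapler left in place.

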